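# Count and gauge a figurine stem

## Robot

A 6-joint arm with a two-finger parallel gripper is mounted at the origin on the work surface. World frame = base frame: x ahead of the robot, y to its left, z up, the work surface at z = 0. Lengths are in m, angles in rad, forces in N, time in s.
With the tool pointing down it reaches from about 0.375 to 0.925 m from the base axis. Payload 5.7 kg.
Tool frame: the origin (TCP) lies midway between the tips of the shut fingers; the grasp point (between the pads) lies 19 mm behind it; z points along the fingers, y is the line along which they close (so a half turn about z gives the same grasp; the last joint's range is limited). The gripper opens to 88 mm and grips with 3 to 60 N. Pads are 20 mm wide; open, the fingers measure 115 mm over their backs; the gripper's body (75 mm by 178 mm) begins 61 mm behind the grasp point.
Start: joints at [-1.336, 0.359, 1.51, -0, 1.272, -0.115], TCP at [0.206, -0.564, 0.223] pointing down, gripper open.
Joint ranges: [-2.97, 2.97], [-1.01, 2.36], [0.21, 2.38], [-0.96, 4.11], [0.2, 2.71], [-2.98, 2.98]. Speed limits (rad/s): [2.39, 2.39, 3.14, 3.14, 3.14, 3.14].

## Interface

Orientations are given as a rotation vector (axis times angle).
In Python, from rig import status, vision, env gives the robot as it stands. The module is installed in compiled form; this text tells all that it offers.
- The arm moves only by the shell command python3 -m handwheel 'ROWS' [OPENING] [FORCE]. ROWS is text: rows parted by semicolons, each of 6 numbers parted by spaces: the shift along the tool's x, y, z in units of 2.5 cm (1.0 is 2.5 cm), then the turn, a rotation vector about the tool's x, y, z in units of 0.08 rad (1.0 is 0.08 rad). A call has 1 to 20 rows; each row shifts and turns the commanded pose from where the row before left it, along the tool's axes as they then stand; what a row does not reach is not made up. A row lasts 1/12 s, in which the tool goes at most 41.7 mm and 7.16 degrees, less where a joint would pass 70% of its speed; a pose out of reach is approached as far as the arm can. A call with a number of a shift or a turn outside -1 to 1 is refused whole. A call with a gripper value outside its range is refused whole. OPENING is the finger opening in mm, from 0 to 87.8, set as the call begins (- or left out, the last holds). The fingers move at their own pace and stop on an object; FORCE is the grip in N (left out, the last holds). Time passes only in rows, so rows that do not move let the fingers close. It gives the time, the measured TCP pose, the force, the opening and the grip force at its end, in the units of the state.
- status.read_state(): the state, without advancing time (a new reading comes with each control period).
- vision.grab_frame(name): name is "scene" or "top" or "wrist"; returns the picture (384x512x3 uint8, blue, green, red); there is no depth.
- vision.get_calibration(name): a dict with "vertical_fov" (degrees; the focal length in pixels is half the picture's height over the tangent of half this angle, whatever the lens; pixels are square), "cx", "cy" (the principal point, pixels), "camera_from_world" (4x4, takes a point from world to camera coordinates); the wrist camera has in their place "tool_from_camera" (4x4, takes a point from camera to tool coordinates, whose origin is the TCP and whose axes are the flange's). Camera axes: x right, y down, z forward; pixel columns grow to the right and rows downward; lengths in m; the calibration is good to about 2 mm. A picture is of the moment at which its call begins: read the wrist's pose just before it. get_calibration takes no time and is no camera call.
- env.hand_in(): hands the job in; it is judged then, once.
The state is a dict: "clock": time; "joint_positions": joint angles; "joint_velocities": joint speeds; "joint_torque": joint torques, N m; "tool_pos": TCP position; "tcp_rot": TCP orientation; "force": force on the tool from outside, world axes, zero at the start; "ft_torque": the same for the moment, N m; "width": opening from 0.0 (shut) to 1.0 (fully open); "grip_force": force on a finger pad.
Only numpy, scipy, OpenCV 4.12 (cv2) and the standard library are available. Lean on these libraries where they do the work, as an engineer would, in place of code of your own. Each camera call takes 0.05 s, during which the arm holds its last target. There are 200 camera calls.

## Task

Count the next stem in: swing the bench tally counter's sprung lever over to its stop and let it spring back. Then lift the brass stem out of its wooden rack by its plinth and lower it upright through the gauge ring, never touching the gauge with it, until the tip shows about 15 mm below the ring. Finish while still holding it there, motionless and centred in the bore; leave the figurine, jar and brush where they are.

Things in the scene. Friction and masses are not known exactly. Their poses are not given: they have to be found in the camera images.
- tally_pivot (a point): Point on the upright pivot axis of the tally counter's lever, 80 mm above the bench. The counter is a grey metal box fixed to the bench, its top 46 mm above it, number wheels on its front. Axes are the counter's: z up, -x out of its front (box spans x -21 to +45 mm, y -30 to +30 mm).
- tally_post (a point): Lever's finger post: upright black cylinder, 12 mm diameter, on the flat lever arm (arm top 56 mm, post top 98 mm above the bench). Point on its axis 80 mm above the bench, 65 mm from the pivot axis; x points outward along the arm. It rests in front of the box, 145 degrees from the counter's x axis, and swings anticlockwise (seen from above) 1.2 rad to its stop.
- tally_lever (a joint): Lever angle in rad: 0 at rest, 1.2 at the stop, growing anticlockwise seen from above. A light spring (about 1 N at the post at rest, 3.5 N at the stop) returns it to 0 when let go.
- rack: Wooden rack fixed to the bench: 70 mm square top board, 12 mm thick, upper face 95 mm above the bench, on four thin brass posts; the stem hangs in its one central hole (14 mm). Origin on the bench under the hole.
- stem_plinth (a point): Centre of the stem's dark wooden plinth, a block 26 x 26 x 50 mm tall, the place to grip; x, y square to its sides, z up. In the rack its underside rests on the board and this point is 120 mm above the bench. A brass rod (10 mm diameter, 80 mm long) runs down from it, tip 105 mm below this point; a 4 mm brass button on top. 0.09 to 0.18 kg.
- stem_tip (a point): Centre of the lower end of the stem's brass rod; 15 mm above the bench while in the rack.
- gauge: Ring gauge fixed to the bench: steel ring (50 mm outside diameter, 20 mm bore, 25 mm thick, axis upright) held by an aluminium bracket on its -x side above a dark steel foot 10 mm thick. Nothing stands higher than the ring's top face. Origin on the bench under the ring's centre.
- ring_top (a point): Centre of the bore at the ring's top face, 85 mm above the bench.
- ring_bottom (a point): Centre of the bore at the ring's lower face, 60 mm above the bench; below it is free air down to the foot, 10 mm above the bench.
- figurine: Bystander: brass horse and rider, 160 mm tall, on a black oval base 112 x 68 mm. Origin at the centre of the base's underside.
- wax_jar: Bystander: amber glass jar, 56 mm diameter, 55 mm tall, steel cap. Origin at the centre of its underside.
- brush: Bystander: brush lying on the bench near the robot. Origin at the underside of its middle.
There are look-alikes about, which are no part of the job. Leave any pink or purple look-alike of the gauge alone. Leave any blue or turquoise look-alike of the part that bears stem_plinth alone.

How it is judged:
By the outcome, as a careful person would: the job done as asked, in the order asked, and still so for the second after the job is handed in, while the arm keeps its last pose, push and grip.
It also fails if it takes over 64 s, if anything falls off the work surface, if the arm or the gripper's body presses on something with over 40 N, if the wrist force passes 120 N, or if a joint passes its speed limit or range.

## Working session

There is one attempt and no reset: what is moved stays moved. The work goes in short steps, Python scripts to look and compute and a shell command to move; the robot and the scene stay as the last step left them, time stands still between calls to the robot, and variables do not carry over. Pictures are saved under pics/ and viewed, at most 10 in all, crops included, and the job is handed in when it is done.

```bash
mkdir -p pics; python3 - <<'E'
from rig import status, vision
import cv2,numpy as np
s=status.read_state();print(s)
for n in("scene","top"):
    c=vision.get_calibration(n);print(n,c)
    cv2.imwrite(f"pics/{n}0.png",vision.grab_frame(n))
print(vision.get_calibration("wrist"))
a=cv2.imread("pics/top0.png");cv2.imwrite("pics/top0b.png",cv2.resize(a,(800,600),interpolation=cv2.INTER_CUBIC))
a=cv2.imread("pics/scene0.png");cv2.imwrite("pics/scene0b.png",cv2.resize(a,(800,600),interpolation=cv2.INTER_CUBIC))
E
```

```text
{'clock': 0.0, 'joint_positions': array([-1.33614386e+00,  3.59523291e-01,  1.51143979e+00, -6.09321019e-06,
        1.27246678e+00, -1.15105026e-01]), 'joint_velocities': array([ 0.00036431, -0.0008329 ,  0.00071337, -0.00042569, -0.00100566,
        0.00062214]), 'joint_torque': array([ 4.91581814e-04, -5.15376377e+01, -2.70722651e+01,  6.74262713e-02,
        3.49566818e-02, -1.43422099e-04]), 'tool_pos': array([ 0.20542889, -0.56300458,  0.22179589]), 'tcp_rot': array([-3.09186985e+00, -5.46285478e-01,  1.81421060e-04]), 'force': array([1.34795162, 0.16760785, 0.09678841]), 'ft_torque': array([-0.03876165,  0.01673581,  0.01668045]), 'grip_force': 0.0, 'width': 0.9994737674135571}
scene {'vertical_fov': 54.08605253293569, 'cx': 258.62932983463924, 'cy': 195.3760939196852, 'camera_from_world': array([[ 0.88466838,  0.46618616,  0.00568545, -0.54129786],
       [ 0.28432822, -0.52981695, -0.79903158, -0.08844651],
       [-0.36948521,  0.70849451, -0.60126218,  1.36426134],
       [ 0.        ,  0.        ,  0.        ,  1.        ]])}
top {'vertical_fov': 52.15833892936391, 'cx': 262.2146716239294, 'cy': 190.37996803783562, 'camera_from_world': array([[ 0.01686624, -0.99976182, -0.01385008, -0.00329768],
       [-0.99880068, -0.01621   , -0.0462    ,  0.59666603],
       [ 0.04596448,  0.01461269, -0.99883619,  1.03189738],
       [ 0.        ,  0.        ,  0.        ,  1.        ]])}
{'vertical_fov': 64.9488726656041, 'cx': 257.6471048963579, 'cy': 197.02651814316425, 'tool_from_camera': array([[-1.69511754e-04, -9.66460415e-01, -2.56815569e-01,
         7.07601376e-02],
       [ 9.99999935e-01, -2.45242894e-04,  2.62857140e-04,
        -5.25667221e-04],
       [-3.17023214e-04, -2.56815508e-01,  9.66460395e-01,
        -1.61266390e-01],
       [ 0.00000000e+00,  0.00000000e+00,  0.00000000e+00,
         1.00000000e+00]])}
```

View pics/top0b.png

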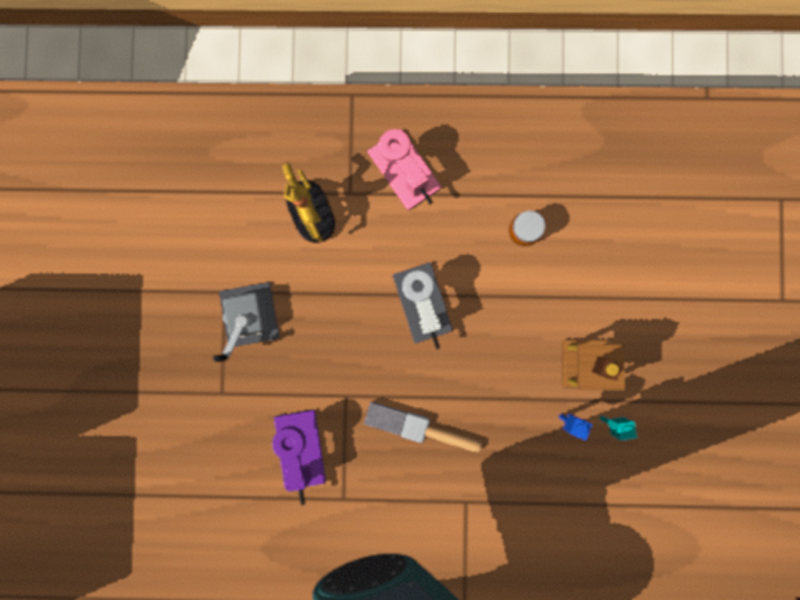

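View pics/scene0b.png

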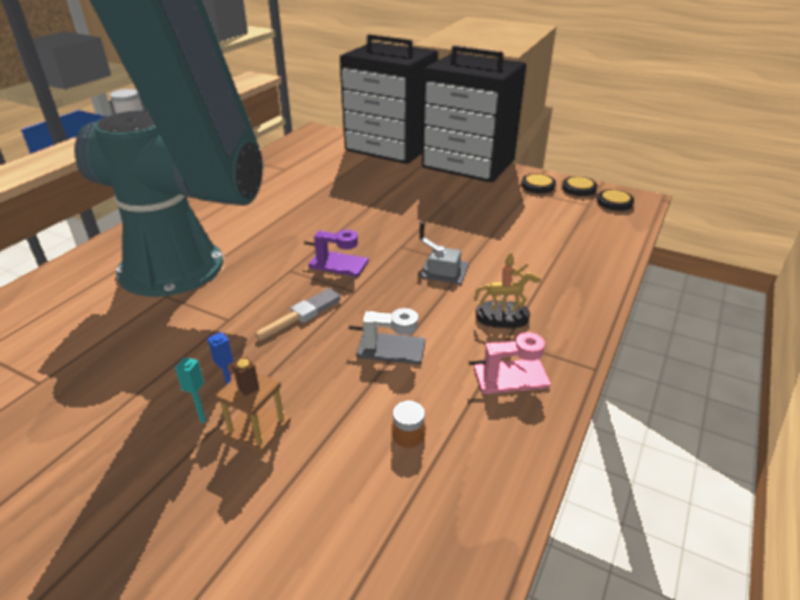

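The top view (800x600) shows the grey counter at (245,317) with its post at (221,357) and the steel gauge ring at (417,287). The rack is at (595,365) with the brown plinth and brass button at (612,369).
- **Gauge:** there are three, grey (417,287), pink (395,145) and purple (290,440). The grey steel one is the one meant.
- **Stem:** there are three, brown in the rack (612,369), blue (575,425) and turquoise (622,427). The brown one in the rack is the one meant.

```bash
cat > h.py <<'E'
from rig import status, vision
import cv2,numpy as np
from scipy.spatial.transform import Rotation as R
def cam(n,s=None):
    c=vision.get_calibration(n);f=192/np.tan(np.radians(c["vertical_fov"]/2))
    if n=="wrist":
        T=np.eye(4);T[:3,:3]=R.from_rotvec(s["tcp_rot"]).as_matrix();T[:3,3]=s["tool_pos"]
        wc=T@c["tool_from_camera"]
    else: wc=np.linalg.inv(c["camera_from_world"])
    return f,c["cx"],c["cy"],wc
def w(C,u,v,z):
    f,cx,cy,wc=C;d=wc[:3,:3]@[(u-cx)/f,(v-cy)/f,1];o=wc[:3,3];return o+d*(z-o[2])/d[2]
def p(C,P):
    f,cx,cy,wc=C;q=np.linalg.inv(wc)@np.r_[P,1];return q[:2]/q[2]*f+[cx,cy]
def grab(name,crop=None):
    s=status.read_state();a=vision.grab_frame("wrist");np.savez(f"pics/{name}.npz",a=a,pos=s["tool_pos"],rot=s["tcp_rot"])
    cv2.imwrite(f"pics/{name}.png",cv2.resize(a,(800,600),interpolation=cv2.INTER_CUBIC));return s,a
def load(name):
    d=np.load(f"pics/{name}.npz");return cam("wrist",dict(tool_pos=d["pos"],tcp_rot=d["rot"]))
E
python3 - <<'E'
from h import *
C=cam("top");k=1.5625
for n,u,v,z in[("ring",417,287,.085),("button",612,369,.149),("pivot",241,321,.056),("posttop",221,357,.098),("posttopB",219,358,.098),("blue",573,420,.1),("turq",620,425,.1),("boxNW",221,291,.046),("boxNE",270,285,.046),("jar",529,226,.055),("foot1",394,273,.01),("foot2",418,342,.01),("foot3",453,331,.01)]:print(n,w(C,u/k,v/k,z).round(3))
S=cam("scene")
for n,u,v,z in[("button",243,364,.149),("blue",220,340,.1),("turq",190,367,.1),("post",422,228,.09),("ring",404,317,.085)]:print(n,w(S,u/k,v/k,z).round(3))
a=cv2.imread("pics/scene0.png");b=cv2.imread("pics/top0.png")
c1=cv2.resize(a[200:290,100:190],(400,400),interpolation=3);c2=cv2.resize(b[205:290,345:430],(400,400),interpolation=3)
cv2.imwrite("pics/c1.png",np.hstack([c1,c2]))
E
```

```text
ring [ 0.61  -0.006  0.085]
button [ 0.49  -0.295  0.149]
pivot [0.552 0.282 0.056]
posttop [0.495 0.3   0.098]
posttopB [0.493 0.303 0.098]
blue [ 0.407 -0.25   0.1  ]
turq [ 0.401 -0.322  0.1  ]
boxNW [0.601 0.32  0.046]
boxNE [0.612 0.238 0.046]
jar [ 0.715 -0.188  0.055]
foot1 [0.638 0.034 0.01 ]
foot2 [ 0.521 -0.009  0.01 ]
foot3 [ 0.541 -0.068  0.01 ]
button [ 0.492 -0.294  0.149]
blue [ 0.376 -0.228  0.1  ]
turq [ 0.379 -0.302  0.1  ]
post [0.5   0.297 0.09 ]
ring [ 0.614 -0.006  0.085]
```

View pics/c1.png

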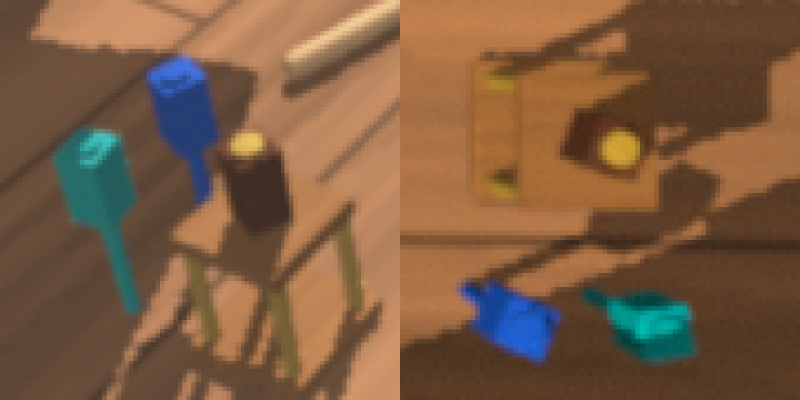

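The crop confirms it: the brown plinth with the brass button stands on the rack, while the blue and turquoise ones stand free beside it. I'll start with the counter and go above it for a close look.

```bash
python3 -m handwheel '.97 -.87 0 0 0 0;.97 -.87 0 0 0 0;.97 -.87 0 0 0 0;.97 -.87 0 0 0 0;.97 -.87 0 0 0 0;.97 -.87 0 0 0 0;.97 -.87 0 0 0 0;.97 -.87 0 0 0 0;.97 -.87 0 0 0 0;.97 -.87 0 0 0 0;.97 -.87 0 0 0 0;.97 -.87 0 0 0 0;.97 -.87 0 0 0 0;.97 -.87 0 0 0 0;.97 -.87 0 0 0 0;.97 -.87 0 0 0 0' 0 20
python3 -m handwheel '.52 -.93 0 0 0 0;.52 -.93 0 0 0 0;.52 -.93 0 0 0 0;.52 -.93 0 0 0 0;.52 -.93 0 0 0 0;.52 -.93 0 0 0 0;.52 -.93 0 0 0 0;.52 -.93 0 0 0 0;.52 -.93 0 0 0 0;.52 -.93 0 0 0 0;.52 -.93 0 0 0 0;.52 -.93 0 0 0 0;.52 -.93 0 0 0 0;.52 -.93 0 0 0 0;0 0 0 0 0 .95;0 0 0 0 0 .95;0 0 0 0 0 .95;0 0 0 0 0 0;0 0 0 0 0 0'
python3 - <<'E'
from h import *
s,a=grab("w1");print(s["tool_pos"],R.from_rotvec(s["tcp_rot"]).as_matrix().round(3),s["width"])
E
```

```text
clock: 1.43
tool_pos: [0.4511, -0.1021, 0.2225]
tcp_rot: [-3.093, -0.547, 0.001]
force: [0.4, 0.0, 0.4]
width: 0.006
grip_force: 0.0
clock: 3.02
tool_pos: [0.51, 0.2644, 0.2223]
tcp_rot: [3.135, 0.195, -0.001]
force: [0.1, 0.1, 0.2]
width: 0.009
grip_force: 0.0
[0.50997771 0.26435621 0.22234161] [[ 0.992  0.124 -0.001]
 [ 0.124 -0.992 -0.   ]
 [-0.001  0.    -1.   ]] 0.008739486387367537
```

View pics/w1.png

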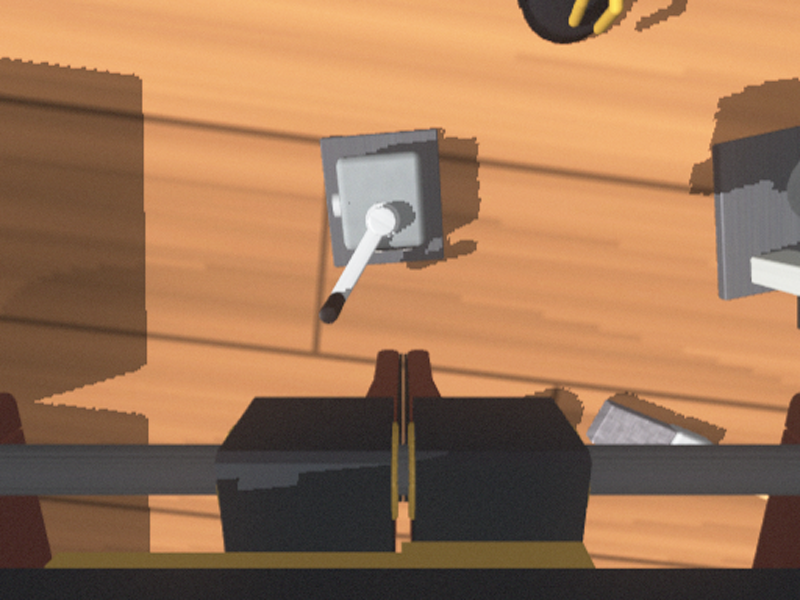

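The wrist view shows the lever hub at (381,218) and the post running from its foot at (343,291) to its top at (329,315). The shut finger tips are at (404,352).

```bash
python3 - <<'E'
from h import *
C=load("w1");k=1.5625
for n,u,v,z in[("hub",381,217,.06),("posttop",329,315,.098),("postfoot",343,293,.056),("boxTL",338,157,.046),("boxTR",416,152,.046),("boxBL",346,250,.046),("boxBR",424,245,.046),("basTL",322,140,.0),("basTR",438,129,0)]:print(n,w(C,u/k,v/k,z).round(4))
a=np.load("pics/w1.npz")["a"];print(a.shape)
b=cv2.resize(a[70:230,190:310],(600,800)[0:1]+(800,),interpolation=3)[:,:];cv2.imwrite("pics/w1c.png",cv2.resize(a[125:215,195:285],(600,600),interpolation=3))
E
```

```text
hub [0.5558 0.2853 0.06  ]
posttop [0.4943 0.3097 0.098 ]
postfoot [0.4991 0.3064 0.056 ]
boxTL [0.5912 0.3195 0.046 ]
boxTR [0.601  0.2671 0.046 ]
boxBL [0.5285 0.3081 0.046 ]
boxBR [0.5389 0.2531 0.046 ]
basTL [0.6036 0.339  0.    ]
basTR [0.6225 0.2516 0.    ]
(384, 512, 3)
```

View pics/w1c.png

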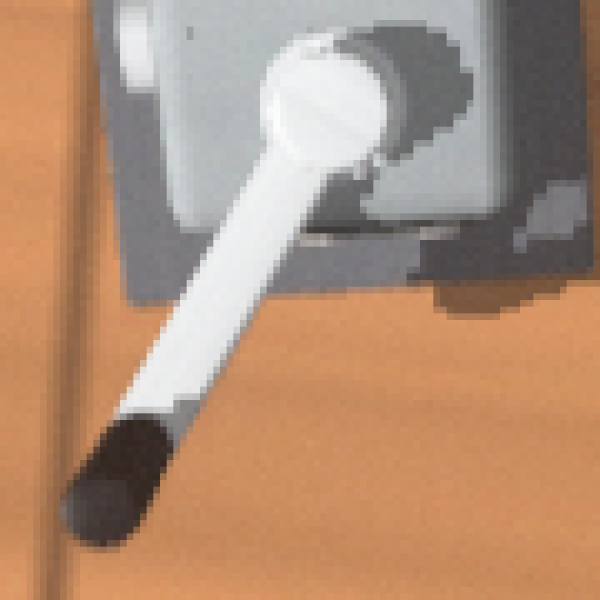

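```bash
python3 -m handwheel '-.09 -.77 0 0 0 0;-.09 -.77 0 0 0 0;-.09 -.77 0 0 0 0;-.09 -.77 0 0 0 0;0 0 .8 0 0 0;0 0 .9 0 0 0;0 0 .9 0 0 0;0 0 .9 0 0 0;0 0 .9 0 0 0;0 0 .9 0 0 0;0 0 .87 0 0 0;0 0 0 0 0 0;0 0 0 0 0 0'
python3 - <<'E'
from h import *
s,a=grab("w2");C=cam("wrist",s);print(s["tool_pos"],s["force"])
E
```

```text
clock: 4.15
tool_pos: [0.4911, 0.3391, 0.0676]
tcp_rot: [3.135, 0.193, -0.004]
force: [-0.1, 1.1, 0.1]
width: 0.003
grip_force: 0.0
[0.49110745 0.33908779 0.06762051] [-0.10438852  1.08236616  0.05036397]
```

View pics/w2.png

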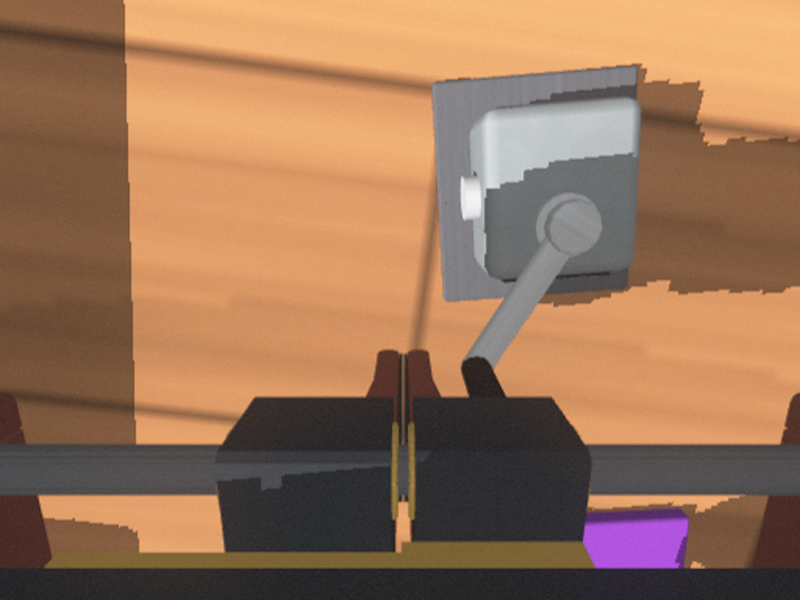

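The finger is level with the post, with about 10 mm between them. Next I push the lever along its arc.

```bash
python3 -m handwheel '0 .13 0 0 0 0;0 .13 0 0 0 0;0 .13 0 0 0 0;-.06 .15 0 0 0 0;-.06 .15 0 0 0 0;-.05 .15 0 0 0 0;-.04 .15 0 0 0 0;-.04 .15 0 0 0 0;-.04 .15 0 0 0 0;-.03 .15 0 0 0 0;-.02 .15 0 0 0 0;-.01 .15 0 0 0 0;0 .15 0 0 0 0;.03 .15 0 0 0 0;.04 .15 0 0 0 0;.05 .15 0 0 0 0;.06 .15 0 0 0 0;.06 .15 0 0 0 0;.06 .15 0 0 0 0;0 0 0 0 0 0'
python3 - <<'E'
from h import *
s,a=grab("w3");print(s["tool_pos"],s["force"])
E
```

```text
clock: 5.87
tool_pos: [0.4998, 0.2697, 0.0685]
tcp_rot: [3.136, 0.19, 0.0]
force: [-0.8, 2.9, 0.5]
width: 0.005
grip_force: 1.2
[0.49977008 0.26970405 0.06846962] [-0.77819264  2.86713034  0.47720109]
```

View pics/w3.png

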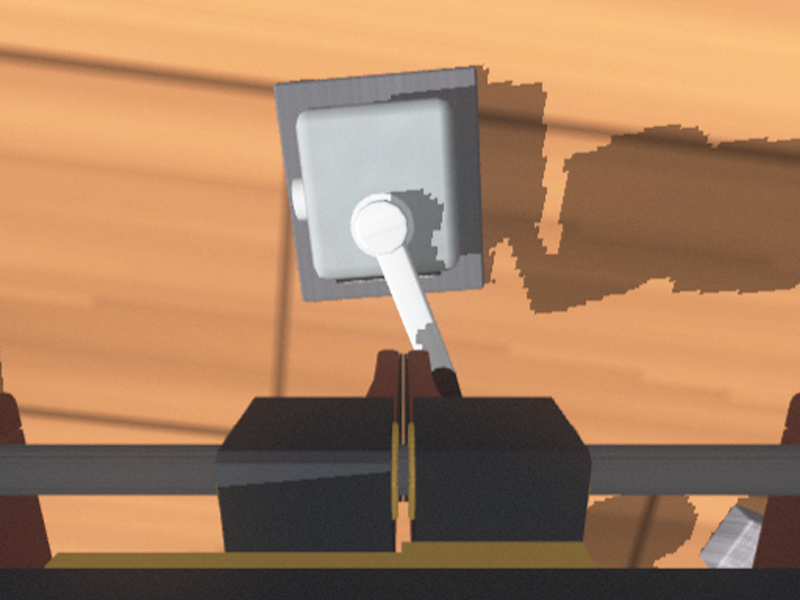

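```bash
python3 -m handwheel '.09 .15 0 0 0 0;.1 .15 0 0 0 0;.1 .15 0 0 0 0;.1 .12 0 0 0 0;0 0 0 0 0 0'; python3 -m handwheel '.05 .06 0 0 0 0;0 0 0 0 0 0'; python3 -m handwheel '.05 .06 0 0 0 0;0 0 0 0 0 0';python3 -m handwheel '.03 .06 0 0 0 0;0 0 0 0 0 0'
```

```text
clock: 6.33
tool_pos: [0.5114, 0.2569, 0.0685]
tcp_rot: [3.136, 0.19, 0.001]
force: [-2.0, 2.7, 0.6]
width: 0.005
grip_force: 1.4
clock: 6.5
tool_pos: [0.5123, 0.2559, 0.0685]
tcp_rot: [-3.136, -0.191, -0.0]
force: [-2.3, 2.4, 1.1]
width: 0.005
grip_force: 1.4
clock: 6.67
tool_pos: [0.5136, 0.2547, 0.0685]
tcp_rot: [-3.136, -0.191, -0.0]
force: [-3.0, 2.8, 0.1]
width: 0.007
grip_force: 1.4
clock: 6.83
tool_pos: [0.5139, 0.2541, 0.0684]
tcp_rot: [-3.134, -0.19, 0.001]
force: [-4.6, 7.4, 0.7]
width: 0.002
grip_force: 3.4
```

```bash
python3 -m handwheel '.03 .06 0 0 0 0;0 0 0 0 0 0;0 0 0 0 0 0'
python3 - <<'E'
from h import *
s,a=grab("w4");print(s["tool_pos"],s["force"])
cv2.imwrite("pics/w4c.png",cv2.resize(a[30:270,140:380],(600,600),interpolation=3))
E
```

```text
clock: 7.08
tool_pos: [0.5141, 0.2537, 0.0684]
tcp_rot: [-3.133, -0.189, 0.003]
force: [-6.3, 10.0, 1.6]
width: 0.002
grip_force: 5.5
[0.51409139 0.25372728 0.06840218] [-6.26163057  9.96427223  1.56668888]
```

View pics/w4c.png

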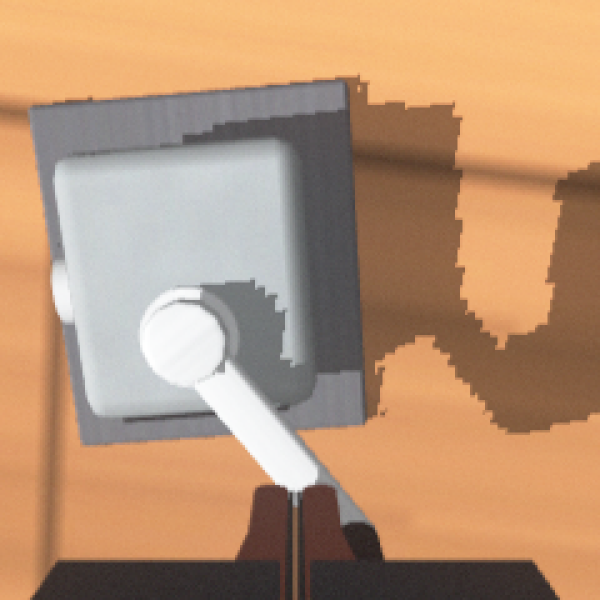

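The lever is at about 217° in the counter's axes, and force rises with no further travel, so it is on its stop. I'll back off along the arc and rise.

```bash
python3 -m handwheel '-.1 -.2 0 0 0 0;-.2 -.3 0 0 0 0;-.2 -.3 0 0 0 0;-.1 -.3 0 0 0 0;-.05 -.3 0 0 0 0;.03 -.3 0 0 0 0;.04 -.3 0 0 0 0;.05 -.3 0 0 0 0;.1 -.3 0 0 0 0;.1 -.3 0 0 0 0;.1 -.3 0 0 0 0;0 -.3 0 0 0 0;0 -.3 0 0 0 0;0 -.3 0 0 0 0;0 0 -.8 0 0 0;0 0 -.9 0 0 0;0 0 -.9 0 0 0;0 0 -.9 0 0 0;0 0 -.9 0 0 0;0 0 -.9 0 0 0'
python3 -m handwheel '0 0 -.9 0 0 0;0 .9 -.2 0 0 0;0 .9 0 0 0 0;0 .9 0 0 0 0;0 .6 0 0 0 0;0 0 0 0 0 0' 60
python3 - <<'E'
from h import *
s,a=grab("w5");C=cam("wrist",s);print(s["tool_pos"],s["force"])
# where rest post top should be & dark pixels near
for P in([.4955,.310,.098],[.4955,.310,.056],[.5553,.2845,.06]):print(p(C,P))
g=a.max(2);q=p(C,[.4955,.31,.08]).astype(int);u,v=q
m=(g<75);m2=np.zeros_like(m);m2[v-40:v+40,u-40:u+60]=m[v-40:v+40,u-40:u+60]
n,l,st,ce=cv2.connectedComponentsWithStats(m2.astype(np.uint8));print(q,[(x[4],c.round(1)) for x,c in zip(st[1:],ce[1:]) if x[4]>15])
t=vision.grab_frame("top");o=cv2.imread("pics/top0.png")
d=np.abs(t.astype(int)-o).max(2)[180:240,130:185];print("diff near tally",(d>60).sum())
E
```

```text
clock: 8.8
tool_pos: [0.4966, 0.3531, 0.202]
tcp_rot: [3.135, 0.191, -0.001]
force: [-0.1, -0.2, -0.1]
width: 0.006
grip_force: 0.0
clock: 9.3
tool_pos: [0.507, 0.2688, 0.2285]
tcp_rot: [3.135, 0.188, -0.001]
force: [-0.3, 0.4, -1.1]
width: 0.425
grip_force: 0.0
[0.50698814 0.26876202 0.22848092] [-0.27733404  0.38839355 -1.09205388]
[215.76590507 196.56982723]
[220.6648198  187.09468491]
[248.80715414 136.79021372]
[218 192] [(np.int32(156), array([218. , 192.8]))]
diff near tally 938
```

The post's dark blob (218.0,192.8) sits exactly where the rest pose predicts (218,192), so the lever has sprung back. Next I look at the gauge on the way, then at the stem.

```bash
python3 -m handwheel '.09 .86 0 0 0 0;.09 .86 0 0 0 0;.09 .86 0 0 0 0;.09 .86 0 0 0 0;.09 .86 0 0 0 0;.09 .86 0 0 0 0;.09 .86 0 0 0 0;.09 .86 0 0 0 0;.09 .86 0 0 0 0;.09 .86 0 0 0 0;.09 .86 0 0 0 0;.09 .86 0 0 0 0;.09 .86 0 0 0 0;0 0 0 0 0 0;0 0 0 0 0 0;0 0 0 0 0 0'
python3 -c "
from h import *
print(grab('g1')[0]['tool_pos'])"
python3 -m handwheel '-.44 .84 0 0 0 0;-.44 .84 0 0 0 0;-.44 .84 0 0 0 0;-.44 .84 0 0 0 0;-.44 .84 0 0 0 0;-.44 .84 0 0 0 0;-.44 .84 0 0 0 0;-.44 .84 0 0 0 0;-.44 .84 0 0 0 0;-.44 .84 0 0 0 0;-.44 .84 0 0 0 0;-.44 .84 0 0 0 0;-.44 .84 0 0 0 0;0 0 0 0 0 0;0 0 0 0 0 0;0 0 0 0 0 0'
python3 - <<'E'
from h import *
print(grab('s1')[0]['tool_pos'])
C=load("g1");a=np.load("pics/g1.npz")["a"];g=np.load("pics/s1.npz")["a"];D=load("s1")
r=p(C,[.612,-.006,.085]);b=p(D,[.491,-.295,.145]);print(r,b)
def crop(a,c,h,s=400):
    u,v=(int(round(x)) for x in c);u0,v0=max(0,min(512-2*h,u-h)),max(0,min(384-2*h,v-h));print((u0,v0),s/(2*h))
    return cv2.resize(a[v0:v0+2*h,u0:u0+2*h],(s,s),interpolation=3)
cv2.imwrite("pics/gs.png",np.hstack([crop(a,r,50),crop(g,b,60)]))
E
```

```text
clock: 10.73
tool_pos: [0.5701, -0.0015, 0.2282]
tcp_rot: [-3.135, -0.192, 0.001]
force: [-0.2, -1.0, -0.0]
width: 0.683
grip_force: 0.0
[ 0.57005893 -0.00145806  0.22819537]
clock: 12.12
tool_pos: [0.4618, -0.2897, 0.2283]
tcp_rot: [-3.135, -0.192, -0.0]
force: [0.7, 0.2, 0.3]
width: 0.682
grip_force: 0.0
[ 0.46177438 -0.28972516  0.22831114]
[268.01282749 147.36555535] [269.26225775 170.24970203]
(218, 97) 4.0
(209, 110) 3.3333333333333335
```

View pics/gs.png

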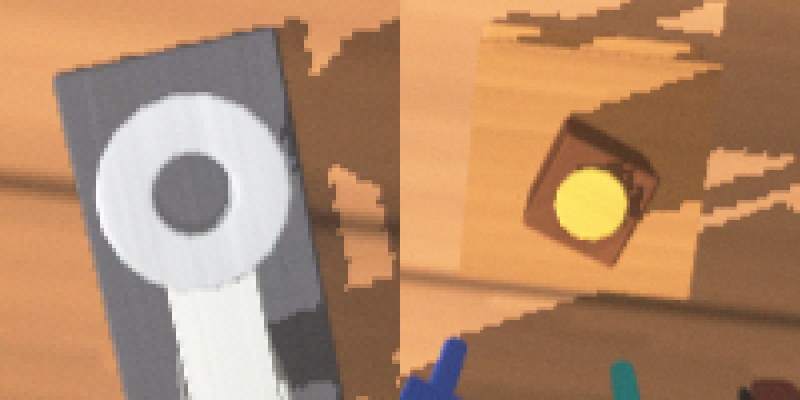

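The left crop shows the ring's outer circle centred near (194,190) in crop pixels. The right crop shows the button at (591,204), with the plinth's lower edge running from (527,218) to (612,265), so the plinth is turned about 28° from the tool.

```bash
python3 - <<'E'
from h import *
C=load("g1");a=np.load("pics/g1.npz")["a"].astype(int);D=load("s1");b=np.load("pics/s1.npz")["a"].astype(int)
m=(a.min(2)>175).astype(np.uint8)
yy,xx=np.mgrid[:384,:512];m[(xx<225)|(xx>300)|(yy<105)|(yy>200)]=0
cs,_=cv2.findContours(m,cv2.RETR_EXTERNAL,2);c=max(cs,key=cv2.contourArea)[:,0];c=c[c[:,1]<160]
A=np.c_[2*c,np.ones(len(c))];s=np.linalg.lstsq(A,(c**2).sum(1),rcond=None)[0];print("ring px",s[:2],np.sqrt(s[2]+s[:2]@s[:2]),len(c))
R1=w(C,*s[:2],.085);print("ring",R1, "exp radius px",C[0]*.025/(p(C,R1)*0+1)[0])
m=((b[...,2]>170)&(b[...,1]>150)&(b[...,0]<120)).astype(np.uint8)
n,l,st,ce=cv2.connectedComponentsWithStats(m);i=1+st[1:,4].argmax();print("button",ce[i],st[i],w(D,*ce[i],.149))
q=[w(D,209+(x-400)/3.3333,110+y/3.3333,.145)[:2] for x,y in((527,218),(612,265),(660,180))]
print(np.round(q,4));e=q[1]-q[0];f=q[2]-q[1];print(np.degrees(np.arctan2(e[1],e[0])),np.linalg.norm(e),np.degrees(np.arctan2(f[1],f[0])),np.linalg.norm(f),(q[0]+q[2])/2)
s=status.read_state();print(R.from_rotvec(s["tcp_rot"]).as_matrix().round(3),s["joint_positions"])
E
```

```text
ring px [265.61457757 144.33034927] 23.885950976581405 54
ring [ 0.61468571 -0.00323312  0.085     ] exp radius px 7.541914343516591
button [153.97732512 139.10612975] [    0    79   443   120 21257] [ 0.50512482 -0.20165567  0.149     ]
[[ 0.4845 -0.2775]
 [ 0.4753 -0.2999]
 [ 0.4979 -0.3087]]
-112.4243018646043 0.024275117903437664 -21.21527357024025 0.02424775807565746 [ 0.49119666 -0.29306493]
[[ 0.992  0.123 -0.   ]
 [ 0.123 -0.992  0.001]
 [ 0.    -0.001 -1.   ]] [-6.87268152e-01  2.75097909e-01  1.62120438e+00  7.33859129e-04
  1.24596426e+00  7.60259640e-01]
```

```bash
python3 -m handwheel '0 0 0 0 0 .9;0 0 0 0 0 .9;0 0 0 0 0 .9;0 0 0 0 0 .9;0 0 0 0 0 .9;0 0 0 0 0 .9;0 0 0 0 0 .9;.57 -.155 0 0 0 0;.57 -.155 0 0 0 0;0 0 .5 0 0 0;0 0 0 0 0 0;0 0 0 0 0 0;0 0 0 0 0 0' 60
python3 - <<'E'
from h import *
s,a=grab('s2');D=cam("wrist",s);b=cv2.cvtColor(a,cv2.COLOR_BGR2HSV)
e=p(D,[.4912,-.2931,.149]);print(s["tool_pos"],R.from_rotvec(s["tcp_rot"]).as_matrix().round(4),e)
m=((b[...,0]>22)&(b[...,0]<36)&(b[...,1]>120)&(b[...,2]>120)).astype(np.uint8)
yy,xx=np.mgrid[:384,:512];m[np.hypot(xx-e[0],yy-e[1])>30]=0
n,l,st,ce=cv2.connectedComponentsWithStats(m);i=1+st[1:,4].argmax();print("button",ce[i],st[i],w(D,*ce[i],.149))
E
```

```text
clock: 13.25
tool_pos: [0.4907, -0.2936, 0.216]
tcp_rot: [-3.084, 0.595, 0.001]
force: [1.2, -0.8, -0.6]
width: 0.685
grip_force: 0.0
[ 0.49065971 -0.2935516   0.21600653] [[ 9.283e-01 -3.720e-01 -6.000e-04]
 [-3.720e-01 -9.283e-01  7.000e-04]
 [-8.000e-04 -4.000e-04 -1.000e+00]] [258.02898706 208.2843956 ]
button [257.00920245 208.93865031] [247 200  21  19 326] [ 0.49099806 -0.29215     0.149     ]
```

```bash
python3 -m handwheel '0 -.05 .6 0 0 0;0 0 .8 0 0 0;0 0 .8 0 0 0;0 0 .8 0 0 0;0 0 .7 0 0 0;0 0 .4 0 0 0;0 0 .3 0 0 0;0 0 0 0 0 0;0 0 0 0 0 0' && python3 -m handwheel '0 0 0 0 0 0;0 0 0 0 0 0;0 0 0 0 0 0;0 0 0 0 0 0;0 0 0 0 0 0;0 0 0 0 0 0;0 0 0 0 0 0;0 0 0 0 0 0;0 0 0 0 0 0;0 0 0 0 0 0' 15 25
```

```text
clock: 14.05
tool_pos: [0.4914, -0.2936, 0.1064]
tcp_rot: [3.084, -0.597, 0.001]
force: [-0.0, -0.5, 0.2]
width: 0.683
grip_force: 0.0
clock: 14.88
tool_pos: [0.4913, -0.2935, 0.1062]
tcp_rot: [3.084, -0.597, 0.0]
force: [-0.2, 0.2, 3.8]
width: 0.296
grip_force: 24.8
```

```bash
python3 -m handwheel '0 0 -.2 0 0 0;0 0 -.4 0 0 0;0 0 -.4 0 0 0;0 0 -.5 0 0 0;0 0 -.5 0 0 0;0 0 -.6 0 0 0;0 0 -.6 0 0 0;0 0 -.6 0 0 0;0 0 -.6 0 0 0;0 0 -.6 0 0 0;0 0 -.2 0 0 0;0 0 0 0 0 0;0 0 0 0 0 0'
python3 - <<'E'
from h import *
s,a=grab('s3');D=cam("wrist",s);b=cv2.cvtColor(a,cv2.COLOR_BGR2HSV)
M=R.from_rotvec(s["tcp_rot"]).as_matrix();z=s["tool_pos"][2]+.149-.1062
e=p(D,np.r_[s["tool_pos"][:2],z]);print(s["tool_pos"],M.round(4),e)
m=((b[...,0]>22)&(b[...,0]<36)&(b[...,1]>120)&(b[...,2]>120)).astype(np.uint8)
yy,xx=np.mgrid[:384,:512];m[np.hypot(xx-e[0],yy-e[1])>40]=0
n,l,st,ce=cv2.connectedComponentsWithStats(m);i=1+st[1:,4].argmax();B=w(D,*ce[i],z);print("button",ce[i],st[i],B,"in tool",M.T@(B-s["tool_pos"]))
d=np.r_[.6147,-.0032,0]-np.r_[B[:2],0];print(M.T@d/.025, M.T@(np.r_[.6147,-.0032,0]-np.r_[s["tool_pos"][:2],0])/.025)
E
```

```text
clock: 15.97
tool_pos: [0.4912, -0.2934, 0.2361]
tcp_rot: [3.084, -0.597, 0.001]
force: [0.4, -0.3, -0.9]
width: 0.295
grip_force: 24.8
[ 0.49116032 -0.29336805  0.23606196] [[ 9.279e-01 -3.729e-01  4.000e-04]
 [-3.729e-01 -9.279e-01 -2.000e-04]
 [ 4.000e-04  1.000e-04 -1.000e+00]] [259.86158405 282.22093492]
button [264.98765432 281.54320988] [253 278  24   6  81] [ 0.49062878 -0.29557867  0.27886196] in tool [ 0.00034859  0.00225194 -0.04279973]
[ 2.43165884e-01 -1.27022518e+01 -6.64731877e-04] [ 2.56415829e-01 -1.26122771e+01 -6.53958086e-04]
```

```bash
python3 -m handwheel '.02 -.2 0 0 0 0;.02 -.5 0 0 0 0;.02 -.8 0 0 0 0;.02 -.8 0 0 0 0;.02 -.8 0 0 0 0;.02 -.8 0 0 0 0;.02 -.8 0 0 0 0;.02 -.8 0 0 0 0;.02 -.8 0 0 0 0;.02 -.8 0 0 0 0;.02 -.8 0 0 0 0;.01 -.8 0 0 0 0;.01 -.8 0 0 0 0;.01 -.8 0 0 0 0;.01 -.8 0 0 0 0;.01 -.8 0 0 0 0;0 -.5 0 0 0 0;0 -.2 0 0 0 0;0 0 0 0 0 0;0 0 0 0 0 0'
python3 - <<'E'
from h import *
s=status.read_state();print(s["tool_pos"],s["grip_force"],s["width"])
a=vision.grab_frame("scene");cv2.imwrite("pics/sc1.png",a);b=vision.grab_frame("top");cv2.imwrite("pics/tp1.png",b)
S=cam("scene");T=s["tool_pos"]
for n,P in(("tip",[T[0],T[1],T[2]-.0912]),("plinthbottom",[T[0],T[1],T[2]-.0112]),("ring",[.6147,-.0032,.085])):print(n,p(S,P))
u,v=p(S,[.6147,-.0032,.11]).astype(int)
cv2.imwrite("pics/sc1c.png",cv2.resize(a[v-60:v+40,u-50:u+50],(600,600),interpolation=3));print(u-50,v-60)
E
```

```text
clock: 17.68
tool_pos: [0.6146, -0.0038, 0.2356]
tcp_rot: [3.084, -0.596, -0.001]
force: [0.7, 0.2, -2.3]
width: 0.291
grip_force: 24.8
[ 0.6145622  -0.00376865  0.23555869] 24.7651344537735 0.2908690924711164
tip [259.14977288 185.66194648]
plinthbottom [259.34595516 161.1426862 ]
ring [259.14965256 202.354539  ]
209 135
```

View pics/sc1c.png

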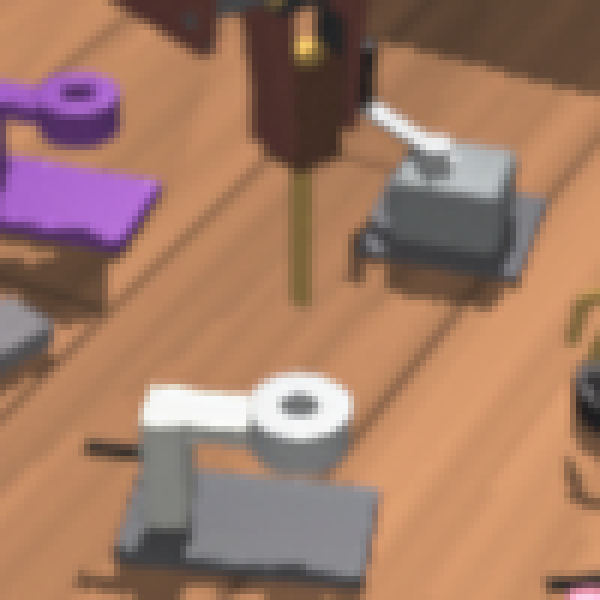

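The scene crop shows the rod upright at column 259.0 with its tip at row ~185.8, and the ring centre at (259.2,202.3). The predictions were 259.15/185.7 and (259.15,202.35), so they agree. I'll do one subpixel check on the saved frames before lowering.

```bash
python3 - <<'E'
from h import *
a=cv2.imread("pics/sc1.png").astype(int)
print("rod cols, B at rows 168..182",a[168:183,252:267].mean(0).round().astype(int).tolist())
print("tip rows 180..192 @259",a[180:192,258:260].mean(1).round().astype(int).tolist())
m=(a.min(2)>185).astype(np.uint8);yy,xx=np.mgrid[:384,:512];m[(abs(xx-259)>12)|(abs(yy-202)>10)]=0
print([ (r,np.where(m[r])[0].min(),np.where(m[r])[0].max()) for r in range(194,212) if m[r].any()])
print("bore dark", [a[r,253:266].max(1).tolist() for r in range(199,206)])
S=cam("scene");th=np.linspace(0,6.28,60)
for r in(.025,.01):
    q=np.array([p(S,[.6147+r*np.cos(t),-.0032+r*np.sin(t),.085]) for t in th]);print(r,q.min(0),q.max(0))
q=np.array([p(S,[.6139+.005*np.cos(t),-.0035+.005*np.sin(t),.1444]) for t in th]);print("tip",q.min(0),q.max(0))
E
```

```text
rod cols, B at rows 168..182 [[92, 128, 178], [92, 128, 178], [92, 128, 178], [92, 128, 179], [88, 124, 172], [72, 109, 144], [59, 101, 125], [56, 100, 122], [66, 106, 136], [86, 122, 168], [93, 129, 179], [93, 129, 180], [93, 129, 180], [93, 129, 180], [90, 124, 174]]
tip rows 180..192 @259 [[58, 100, 124], [57, 100, 124], [58, 100, 124], [58, 100, 124], [59, 100, 124], [68, 107, 138], [84, 122, 164], [92, 129, 178], [93, 130, 180], [94, 130, 182], [96, 133, 186], [97, 136, 189]]
[(197, np.int64(257), np.int64(260)), (198, np.int64(254), np.int64(263)), (199, np.int64(252), np.int64(265)), (200, np.int64(251), np.int64(266)), (201, np.int64(247), np.int64(266)), (202, np.int64(247), np.int64(267)), (203, np.int64(247), np.int64(266)), (204, np.int64(247), np.int64(266)), (205, np.int64(247), np.int64(265)), (206, np.int64(247), np.int64(264)), (207, np.int64(255), np.int64(262))]
bore dark [[236, 243, 246, 246, 243, 242, 243, 245, 246, 246, 244, 240, 227], [244, 245, 244, 240, 218, 192, 199, 222, 240, 246, 246, 247, 245], [244, 244, 223, 177, 142, 127, 131, 145, 190, 238, 245, 246, 248], [245, 244, 204, 132, 113, 113, 114, 113, 146, 221, 244, 245, 247], [245, 245, 225, 171, 135, 127, 126, 136, 176, 230, 244, 246, 247], [245, 245, 245, 232, 208, 199, 196, 209, 233, 245, 246, 247, 248], [242, 245, 246, 245, 245, 247, 246, 245, 246, 247, 248, 247, 234]]
0.025 [250.47423827 197.11000276] [267.8199084  207.80015466]
0.01 [255.67935963 200.23370345] [262.61564778 204.50852243]
tip [257.19021953 184.49874643] [260.7761742  186.58054529]
```

```bash
python3 - <<'E'
from h import *
for n in("top","scene"):
    C=cam(n);a=cv2.imread(f"pics/{n}0.png");h=cv2.cvtColor(a,cv2.COLOR_BGR2HSV)
    yy,xx=np.mgrid[:384,:512]
    e=p(C,[.491,-.293,.149]);k=np.hypot(xx-e[0],yy-e[1])<9
    m=((h[...,0]>20)&(h[...,0]<36)&(h[...,1]>130)&(h[...,2]>150)&k);m0=np.array([xx[m].mean(),yy[m].mean()])+.5;B=w(C,*m0,.1485)
    r=p(C,[.6147,-.0032,.085]);g=a.max(2).astype(float);k=np.hypot(xx-r[0],yy-r[1])<6.5
    wt=np.where(k,np.clip(200-g,0,None),0) ;c=np.array([(wt*xx).sum(),(wt*yy).sum()])/wt.sum()+.5
    print(n,m.sum(),"button",B,"ring(bore)",w(C,*c,.085),"delta",w(C,*c,.085)-B, c,r)
E
```

```text
top 25 button [ 0.48943691 -0.29528213  0.1485    ] ring(bore) [ 0.61149498 -0.00625898  0.085     ] delta [ 0.12205806  0.28902315 -0.0635    ] [267.08138712 183.16967445] [265.87197431 181.86345352]
scene 10 button [ 0.49039155 -0.29087031  0.1485    ] ring(bore) [ 0.61802665 -0.00927194  0.085     ] delta [ 0.1276351   0.28159836 -0.0635    ] [259.19150327 203.84248366] [259.14965256 202.354539  ]
```

The cameras differ by 1–3 mm on the ring relative to the stem, against 5 mm of clearance. I'll back off and look at the ring again with the wrist camera from the new orientation.

```bash
cat > ring.py <<'E'
from h import *
import sys
s,a=grab(sys.argv[1]);C=cam("wrist",s);a=a.astype(int)
e=p(C,[.6147,-.0032,.085]);yy,xx=np.mgrid[:384,:512]
br=p(C,[.6147-.035*np.cos(.25),-.0032-.035*np.sin(.25)-.005,.085])
m=((a.min(2)>165)&(np.hypot(xx-e[0],yy-e[1])<40)).astype(np.uint8)
cs,_=cv2.findContours(m,cv2.RETR_EXTERNAL,cv2.CHAIN_APPROX_NONE);c=max(cs,key=cv2.contourArea)[:,0].astype(float)+.5
d=br-e;c=c[((c-e)@d)/np.linalg.norm(d)<5]
for _ in range(4):
    A=np.c_[2*c,np.ones(len(c))];q=np.linalg.lstsq(A,(c**2).sum(1),rcond=None)[0];r=np.sqrt(q[2]+q[:2]@q[:2])
    c=c[abs(np.hypot(*(c-q[:2]).T)-r)<1.2]
print(s["tool_pos"],"pred",e,"fit",q[:2],r,len(c),"ring",w(C,*q[:2],.085))
E
python3 -m handwheel '-.6 0 0 0 0 0;-.9 0 0 0 0 0;-.9 0 0 0 0 0;-.5 0 0 0 0 0;0 0 0 0 0 0;0 0 0 0 0 0;0 0 0 0 0 0'; python3 ring.py r1
python3 -m handwheel '0 .9 0 0 0 0;0 .9 0 0 0 0;0 0 0 0 0 .8;0 0 0 0 0 .8;0 0 0 0 0 .8;0 0 0 0 0 .8;0 0 0 0 0 .8;0 0 0 0 0 .8;0 0 0 0 0 0;0 0 0 0 0 0;0 0 0 0 0 0'; python3 ring.py r2
```

```text
clock: 18.37
tool_pos: [0.5491, 0.0227, 0.2364]
tcp_rot: [-3.084, 0.598, -0.003]
force: [-0.3, -0.1, -1.3]
width: 0.296
grip_force: 24.8
[0.54906791 0.02267086 0.23637622] pred [258.0242002  116.88985744] fit [259.41049975 117.22162258] 24.473542979287274 76 ring [ 0.61388267 -0.0043689   0.085     ]
clock: 19.33
tool_pos: [0.5315, -0.0186, 0.2359]
tcp_rot: [-2.915, 1.172, -0.0]
force: [0.3, -0.0, -1.8]
width: 0.294
grip_force: 24.8
[ 0.53145849 -0.018646    0.23585045] pred [190.92740951 137.80709066] fit [191.93101216 137.37271896] 23.296948801904968 73 ring [ 0.61428985 -0.00425477  0.085     ]
```

```bash
python3 -m handwheel '.4 -.5 0 0 0 0;.5 -.7 0 0 0 0;.5 -.7 0 0 0 0;.4 -.5 0 0 0 0;.2 -.3 0 0 0 0;0 0 0 0 0 0;0 0 .4 0 0 0;0 0 .6 0 0 0;0 0 .6 0 0 0;0 0 .4 0 0 0;0 0 0 0 0 0;0 0 0 0 0 0;0 0 0 0 0 0'
python3 - <<'E'
from h import *
s=status.read_state();T=s["tool_pos"];M=R.from_rotvec(s["tcp_rot"]).as_matrix();print(T,M.round(4))
print("to go tool",M.T@(np.array([.6143,-.0046,.1362])-T)/.025)
a=vision.grab_frame("scene");cv2.imwrite("pics/sc2.png",a);a=a.astype(int);S=cam("scene")
st=T-.0005*M[:,0];th=np.linspace(0,6.28,60)
for n,c,r in(("ring",[.6139,-.0043,.085],.025),("tip",[st[0],st[1],T[2]-.0912],.005),("plinth",[st[0],st[1],T[2]-.0112],.005)):
    q=np.array([p(S,[c[0]+r*np.cos(t),c[1]+r*np.sin(t),c[2]]) for t in th]);print(n,q.min(0).round(2),q.max(0).round(2))
o=cv2.imread("pics/scene0.png").astype(int);d=np.abs(a-o).max(2)[172:206,250:270];print(d)
E
```

```text
clock: 20.47
tool_pos: [0.6138, -0.0045, 0.1865]
tcp_rot: [-2.914, 1.174, -0.001]
force: [-0.3, 0.7, -1.6]
width: 0.295
grip_force: 24.8
[ 0.61376608 -0.00453797  0.18646954] [[ 7.205e-01 -6.934e-01  6.000e-04]
 [-6.934e-01 -7.205e-01 -0.000e+00]
 [ 4.000e-04 -4.000e-04 -1.000e+00]]
to go tool [ 0.01622185 -0.01222993  2.01079379]
ring [250.05 197.23] [267.4  207.93]
tip [256.87 198.53] [260.36 200.66]
plinth [256.95 175.4 ] [260.6  177.45]
[[ 29  69  92  94  97 112 113 109 109 106 106 106 107 109 109 101  99  77
   24   2]
 [ 10  43  82  95 100 114 112 108 107 107 105 105 109 109  93  66  69  67
   25   2]
 [  2  30  66  91 101 114 112 108 106 105 105 107 111 108  72  26  20  21
    8   1]
 [  1   9  35  70  92 109 110 107 105 105 107 110 114 109  67  14   1   1
    2   0]
 [  2   1   9  36  64  95 109 106 105 107 110 110 110 106  67  15   2   1
    1   1]
 [  1   2   0   8  28  69 100 107 106 107 101  90  80  68  46  12   1   2
    1   1]
 [  1   1   1   1   7  35  74  94  93  86  70  46  29  15   8   1   1   1
    1   1]
 [  2   1   1   1   1   8  36  62  66  62  45  15   2   2   
[... 1535 characters left out ...]
   2   1
    1   1]
 [  1   1   0   0   1   2   5  83 170 150  61   7   1   1   2   1   0   1
    1   1]
 [  1   1   1   1   1   2   0  65 148 127  32   1   1   1   1   1   0   2
    1   1]
 [  1   1   1   1   1   2   1  41  75  71  19   1   1   0   1   1   1   1
    0   1]
 [  1   1   1   1   0   2   0   7   9  11   2   2   1   1   0   0   1   1
    1   1]
 [  1   1   0   1   1   2   2   2   3   3   2   1   1   1   0   1   1   1
    2   1]
 [  1   1   1   1   1   2   2   6  10   7   1   2   2   0   0   0   1   1
    1   2]
 [  1   1   1   1   1   1   2  48  81  59  13   2   1   0   0   1   1   2
    0   1]
 [  1   2   1   1   1   2   9  78 129  87   7   2   0   1   1   1   1   1
    1   0]]
```

The tip edge is at row 200.5 (predicted 200.7), and the rod column (259.0) matches the bore column (259.0). Lowering now.

```bash
python3 -m handwheel '.01 -.01 .1 0 0 0;0 0 .15 0 0 0;0 0 .15 0 0 0;0 0 .15 0 0 0;0 0 .15 0 0 0;0 0 .15 0 0 0;0 0 .15 0 0 0;0 0 .15 0 0 0;0 0 .15 0 0 0;0 0 .15 0 0 0;0 0 .15 0 0 0;0 0 .15 0 0 0;0 0 .15 0 0 0;0 0 .1 0 0 0;0 0 0 0 0 0;0 0 0 0 0 0;0 0 0 0 0 0;0 0 0 0 0 0'
python3 - <<'E'
from h import *
s=status.read_state();T=s["tool_pos"];print(T,s["force"],s["ft_torque"],np.abs(s["joint_velocities"]).max(),s["grip_force"])
a=vision.grab_frame("scene").astype(int);o=cv2.imread("pics/scene0.png").astype(int)
d=np.abs(a-o).max(2)[188:226,250:270]
for i,r in enumerate(d):print(188+i,r)
S=cam("scene");print(p(S,[T[0],T[1],T[2]-.0912]))
q=cam("top");t=vision.grab_frame("top").astype(int);o=cv2.imread("pics/top0.png").astype(int)
for n,P in(("jar",[.715,-.188,.055]),("brush",[.43,.0,.02]),("fig",[.69,.16,.05])):
    u,v=p(q,P).astype(int);print(n,(np.abs(t-o).max(2)[v-15:v+15,u-20:u+20]>60).sum())
E
```

```text
clock: 22.02
tool_pos: [0.6143, -0.0044, 0.1362]
tcp_rot: [-2.914, 1.174, -0.001]
force: [0.5, -0.3, -1.7]
width: 0.291
grip_force: 24.8
[ 0.6143229  -0.00440441  0.13617133] [ 0.4685892  -0.3445143  -1.65240172] [0.07398217 0.03254111 0.03938692] 0.0011197434228699572 24.765165746212006
188 [  3  34  84 106 108 113 115 112 110 112 115 120 124 124 106  80  71  45
   9   2]
189 [  2  13  59  96 107 112 113 112 110 115 121 124 124 116  83  41  27  12
   1   2]
190 [  2   4  34  75  95 111 114 112 115 120 123 123 123 113  71  17   4   0
   2   1]
191 [  2   1  10  36  59  93 112 115 119 123 123 119 116 104  62  12   1   2
   2   2]
192 [  1   2   1   4  18  61 102 117 120 117 107  95  83  64  37   7   2   2
   2   1]
193 [  1   1   2   2   4  32  70  97 102  92  75  50  30  13   5   1   1   1
   1   2]
194 [ 2  3  1  2  1  7 27 59 72 67 48 16  3  1  2  2  1  2  1  1]
195 [ 1  1  2  1  1  1  8 40 60 59 42  9  1  2  2  1  1  1  1  2]
196 [ 2  1  1  0  1  2  6 43 67 65 44  9  2  2  1  1  1  2  2  2]
197 [  2   1   1   1   2   3  11  71 131 135  81  19   1   3   2   1   2   1
   2   1]
198 
[... 1002 characters left out ...]
0 2]
212 [0 1 1 2 1 1 1 1 1 0 1 1 1 2 1 1 2 2 1 1]
213 [1 2 1 2 2 1 1 1 0 1 1 1 1 2 1 0 2 1 2 1]
214 [1 1 2 1 1 0 1 1 1 2 0 1 2 0 1 1 2 0 1 2]
215 [1 1 1 1 1 1 1 1 1 0 1 1 1 1 2 1 2 0 2 1]
216 [1 1 2 2 2 1 1 1 2 1 1 1 1 1 1 1 0 1 1 2]
217 [1 1 1 1 1 1 1 2 1 1 0 1 2 1 1 1 2 2 2 1]
218 [1 1 1 1 1 1 1 0 1 0 2 1 2 0 1 0 1 1 1 2]
219 [2 1 1 0 0 1 2 1 1 1 0 1 2 1 1 1 0 1 1 2]
220 [1 0 0 1 1 1 1 1 1 0 1 1 1 0 1 1 1 1 1 0]
221 [2 1 1 1 1 1 2 1 1 2 2 1 1 1 1 2 1 1 2 2]
222 [2 1 1 1 1 1 1 1 1 1 1 2 1 1 1 1 1 2 1 1]
223 [1 1 1 0 2 1 0 1 1 0 1 1 0 2 1 1 1 1 1 1]
224 [1 1 1 2 2 0 2 1 1 1 1 2 1 1 1 1 1 1 1 1]
225 [1 1 1 1 1 1 1 1 1 2 2 2 1 1 1 1 1 1 1 1]
[258.75726876 213.253723  ]
jar 602
brush 0
fig 123
```

```bash
python3 -c "
from rig import env
print(env.hand_in())"
```

```text
the job is handed in; nothing more can be done
None
```

I swung the tally lever to its stop and it sprang back; the stem is now held still in the ring, tip about 15 mm below it by the arm's position reading. The tip is out of the cameras' view there, no contact force showed, and I handed the job in at about 22 s.

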